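# Swing the desk magnifier one index hole over to the coin tray

### The job

Bring the magnifier over the coin tray: hook a fingertip under the pull ring of its spring index pin and lift it, swing the arm one hole towards the coin tray, and let the pin drop fully home in that next hole. Hook the ring gently, without gripping it, and leave the tray, ink pad, stamp and cup where they stand.

Things in the scene. Friction and masses are not known exactly. Their poses are not given: they have to be found in the camera images.
- quadrant: Grey metal bracket fixed to the desk under the magnifier's arm. Origin on the arm's vertical pivot axis at desk height; x from the pivot to the middle hole, y left, z up. Five holes (13 mm wide, 12 mm deep) in a curved band 24 mm high, on a circle of 130 mm radius about the pivot, 20 degrees (0.349 rad, 45 mm) apart, the middle one at 0. Pivot cap 54 mm high.
- boom (a joint): Angle of the arm about the vertical pivot, rad: 0 at the middle hole, where it starts (pin play 0.011), growing anticlockwise seen from above, range -0.8 to 0.8. A 26 mm wide aluminium bar, top 44 mm above the desk, from the pivot out past the pin to the lens. Locked while the pin is in a hole; with the pin out it swings with 1 to 2 N at the ring and stays where left.
- pin (a joint): Lift of the spring index pin, m: 0 home in a hole, 0.012 riding on the band between holes, 0.024 at its upper stop. Carried by the arm 130 mm from the pivot. The spring pulls it down with 7 N at 0, 10 N at 0.018. Let go over a hole it snaps home; let go between holes it rides on the band until the arm is swung over a hole.
- ring (a point): Centre of the opening of the pin's steel pull ring: an upright D-shaped ring across the arm, opening 56 mm wide and 56 mm high, of 7 mm round bar, with a 20 mm flat crown and sloping shoulders. Pin home: centre 100 mm above the desk, opening from 72 to 128 mm. x level, through the ring, away from the pivot; y across it; z up. Moves with pin and arm. Below it a 34 mm wide bush, top at 62 mm.
- lens (a point): Centre of the magnifying lens at the arm's outer end, 260 mm from the pivot and 78 mm above the desk; black rim of 116 mm outer diameter.
- tray_mid (a point): Centre of the coin tray, 10 mm above the desk: a loose open grey plastic tray, 100 x 85 mm, 18 mm high, holding short stacks of coins. It stands one hole to the left or one hole to the right of the lens; the other side has the ink pad.
- inkpad: Loose closed ink pad, a flat 70 x 100 x 19 mm box, origin under its centre. To be left alone.
- stamp: Loose hand stamp, 36 x 54 mm foot with a wooden handle, 76 mm high, origin under its centre. Stands beside the bracket; to be left alone.
- cup: Loose black plastic cup, 72 mm across, 85 mm high, origin under its centre. Stands beside the bracket, on the other side; to be left alone.
There are look-alikes about, which are no part of the job. What is shaped like the part that bears tray_mid but yellow is not meant.

How it is judged:
By the outcome, as a careful person would: the job done as asked, in the order asked, and still so for the second after the job is handed in, with the robot touching nothing.
It also fails if it takes over 51 s, if anything falls off the work surface, if the arm or the gripper's body presses on something with over 40 N, if the wrist force passes 120 N, or if a joint passes its speed limit or range.

### The arm

A 7-joint arm with a two-finger parallel gripper is mounted at the origin on the work surface. World frame = base frame: x ahead of the robot, y to its left, z up, the work surface at z = 0. Lengths are in m, angles in rad, forces in N, time in s.
With the tool pointing down it reaches from about 0.4 to 0.85 m from the base axis. Payload 10.4 kg.
Tool frame: the origin (TCP) lies on the centre line of the jaws, within the pads' length; the fingertips stand 8 mm ahead of it and the grasp point (between the pads) lies 11 mm behind it (manip.tcp_to_tips is the z of the fingertips in the tool frame, in m); z points along the fingers, y is the direction in which the jaws open and shut (so a half turn about z gives the same grasp; the last joint's range is limited). The gripper opens to 85 mm and grips with 20 to 120 N. Pads are 22 mm wide; open, the fingers measure 114 mm over their backs; the gripper's body (76 mm by 85 mm) begins 54 mm behind the grasp point. The pads swing forward as they close: fully open they stand 13 mm farther back than shut.
Start: joints at [1.26, 0.332, -0.065, 1.46, 0.022, 1.35, -0.088], TCP at [0.177, -0.599, 0.239] pointing down, gripper open.
Joint ranges: [-2.6, 2.6], [-0.5, 2.12], [-1.47, 1.34], [0.16, 2.42], [-1.27, 4.41], [0.06, 2.06], [-2.6, 2.6]. Speed limits (rad/s): [2.22, 2.22, 2.79, 2.79, 3.14, 3.14, 3.14].

### API

Orientations are given as [roll, pitch, yaw] about the fixed x, y, z axes, in that order (R = Rz(yaw) Ry(pitch) Rx(roll)).
In Python, from rig import manip gives the robot as it stands.
- The arm moves only by the shell command python3 -m creep 'ROWS' [FORCE]. ROWS is a JSON object of lists of equal length, an entry for each row: "slide": the shift along the tool's x, y, z in mm, a list of three; "turn": the turn, a rotation vector about the tool's x, y, z in degrees, a list of three; "gripper": the finger opening in mm, from 0 to 85.4. In form: {"slide": [[tx, ty, tz], ...], "turn": [[wx, wy, wz], ...], "gripper": [gripper, ...]}. A call has 1 to 8 rows; each row is the pose to reach, as a shift and turn from the pose measured when the call began, along the tool's axes at that moment; what a row does not reach only later rows make up. A row lasts 1/10 s, in which the tool goes at most 50 mm and 8.59 degrees, less where a joint would pass 70% of its speed; a pose out of reach is approached as far as the arm can. A call with a gripper value outside its range is refused whole. The fingers move at their own pace and stop on an object; FORCE is the grip in N (left out, the last holds). Time passes only in rows, so rows that repeat a pose let the fingers close. It gives the time, the measured TCP pose, the force and the opening at its end, in the units of the state.
- manip.sense(): the state, without advancing time (a new reading comes with each control period).
- manip.snapshot(name): name is "scene" or "top" or "wrist"; returns the picture (384x512x3 uint8, blue, green, red); there is no depth.
- manip.calibration(name): a dict with "vfov" (degrees; the focal length in pixels is half the picture's height over the tangent of half this angle, whatever the lens; pixels are square), "cx", "cy" (the principal point, pixels), "view" (4x4, takes a point from world to camera coordinates). Camera axes: x right, y up, looking along -z (the intrinsics and any distortion apply to the point x, -y, -z); pixel columns grow to the right and rows downward; lengths in m; the calibration is good to about 2 mm. A picture is of the moment at which its call begins: read the wrist's pose just before it. calibration takes no time and is no camera call; for the wrist camera it gives the pose at the moment of the call.
- manip.hand_in(): hands the job in, once; it reports no verdict.
The state is a dict: "t": time; "joints": joint angles; "qd": joint speeds; "effort": joint torques, N m; "ee_pos": TCP position; "tool_rot": TCP orientation; "contact_force": force on the tool from outside, world axes, zero at the start; "wrist_torque": the same for the moment, N m; "finger_gap": finger opening in m.
Only numpy, scipy, OpenCV 4.12 (cv2) and the standard library are available. Lean on these libraries where they do the work, as an engineer would, in place of code of your own. Each camera call takes 0.05 s, during which the arm holds its last target. There are 200 camera calls.

## Working session

There is one attempt and no reset: what is moved stays moved. The work goes in short steps, Python scripts to look and compute and a shell command to move; the robot and the scene stay as the last step left them, time stands still between calls to the robot, and variables do not carry over. Pictures are saved under pics/ and viewed, about 8 in all and at most 12, crops included, and the job is handed in when it is done.

```bash
mkdir -p pics; ls; python3 - <<'E'
from rig import manip
import cv2,numpy as np
s=manip.sense();print({k:np.round(v,3).tolist() for k,v in s.items()})
print(manip.tcp_to_tips)
for n in("scene","top"):
    cv2.imwrite(f"pics/{n}0.png",manip.snapshot(n));c=manip.calibration(n);print(n,{k:np.round(v,4).tolist() if not isinstance(v,str) else v for k,v in c.items()})
E
```

```text
pics
{'t': 0.0, 'joints': [1.26, 0.333, -0.065, 1.461, 0.022, 1.35, -0.089], 'qd': [-0.001, 0.001, -0.0, 0.001, -0.002, -0.001, -0.001], 'effort': [-0.0, -62.544, 0.049, -39.159, 0.016, 0.01, 0.0], 'ee_pos': [0.177, -0.599, 0.239], 'tool_rot': [-3.14, 0.0, 0.288], 'contact_force': [-0.812, -0.095, -0.595], 'wrist_torque': [-0.026, 0.027, -0.003], 'finger_gap': 0.086}
0.008
scene {'vfov': 49.273, 'cx': 262.1169, 'cy': 192.9545, 'view': [[0.4793, 0.8776, 0.0027, -0.3577], [-0.561, 0.3041, 0.7699, 0.2518], [0.6749, -0.3706, 0.6381, -1.6573], [0.0, 0.0, 0.0, 1.0]]}
top {'vfov': 47.3843, 'cx': 250.8001, 'cy': 198.3249, 'view': [[-0.0181, -0.9998, -0.0122, 0.0746], [0.9977, -0.0188, 0.0645, -0.6422], [-0.0647, -0.011, 0.9978, -1.2096], [0.0, 0.0, 0.0, 1.0]]}
```

View pics/top0.png

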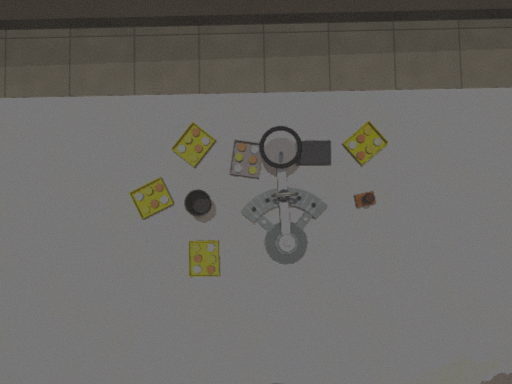

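View pics/scene0.png

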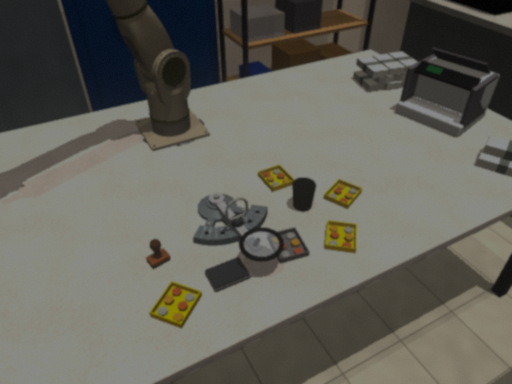

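The top view shows the arm's pivot at about (286,243) and the lens at (281,147). The grey coin tray is at (246,159), on the lens's left (+y), so the swing is anticlockwise to +0.349. The ink pad is to the right, the cup at (198,203) and the stamp at (366,199). Next I'll measure from enlarged crops.

```bash
cat > h.py <<'E'
import numpy as np, cv2
from rig import manip
def cam(n):
    c=manip.calibration(n); V=np.array(c["view"]); f=192/np.tan(np.radians(c["vfov"])/2); return c,V,f
def pix2w(n,u,v,z):
    c,V,f=cam(n); d=V[:3,:3].T@np.array([(u-c["cx"])/f,-(v-c["cy"])/f,-1]); o=-V[:3,:3].T@V[:3,3]
    return o+d*(z-o[2])/d[2]
def w2pix(n,p):
    c,V,f=cam(n); q=V[:3,:3]@np.array(p)+V[:3,3]; return c["cx"]-f*q[0]/q[2], c["cy"]+f*q[1]/q[2]
def crop(src,dst,x,y,w,h,k):
    im=cv2.imread(src)[y:y+h,x:x+w]; im=cv2.convertScaleAbs(im,alpha=1.5,beta=20); cv2.imwrite(dst,cv2.resize(im,None,fx=k,fy=k,interpolation=cv2.INTER_CUBIC))
E
python3 - <<'E'
from h import *
a=cv2.imread("pics/top0.png")[120:270,225:345]; b=cv2.imread("pics/scene0.png")[180:280,185:315]
a=cv2.resize(a,None,fx=4,fy=4,interpolation=2); 
cv2.imwrite("pics/c1.png",cv2.convertScaleAbs(a,alpha=1.5,beta=10))
crop("pics/scene0.png","pics/c2.png",185,180,130,100,6)
P=pix2w("top",286.5,243,.054);L=pix2w("top",281,147,.078);print(P,L,np.linalg.norm((L-P)[:2]),np.arctan2(*(L-P)[1::-1]))
print(pix2w("top",246,159,.01),pix2w("top",198,203,.08),pix2w("top",366,199,.02))
E
```

```text
[ 0.51787807 -0.03238721  0.054     ] [ 0.77711643 -0.02193131  0.078     ] 0.2594491342365544 0.04031129451512728
[0.75693771 0.0745572  0.01      ] [0.62975248 0.20384087 0.08      ] [ 0.63553182 -0.26043041  0.02      ]
```

View pics/c1.png

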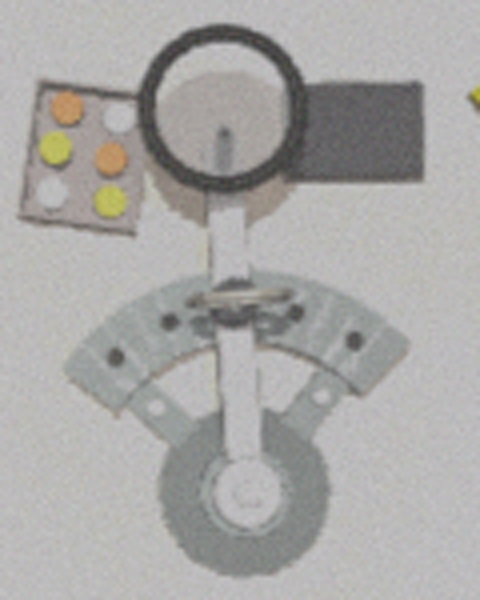

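View pics/c2.png

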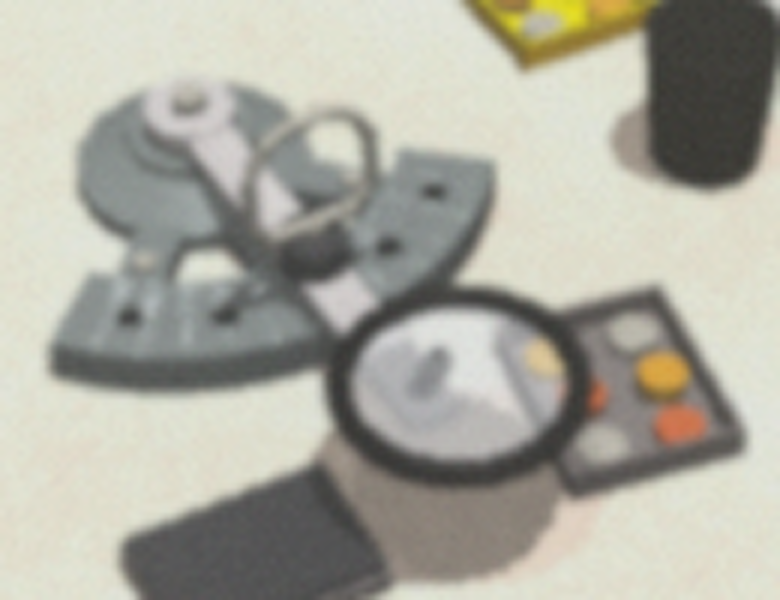

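Both crops are clear. The holes show at (116,357), (170,322), (297,313) and (354,341) in c1, with the ring edge-on near (238,300), and all four holes also show in c2. I'll fit the quadrant pose to both cameras jointly.

```bash
python3 - <<'E'
from h import *
from scipy.optimize import least_squares
T=lambda a,b:(225+a/4-.4,120+b/4-.4); S=lambda a,b:(185+a/6-.4,180+b/6-.4)
D=np.radians(20)
O=[("top",.13,2*D,.024,T(116,357)),("top",.13,D,.024,T(170,322)),("top",.13,-D,.024,T(297,313)),("top",.13,-2*D,.024,T(354,341)),
("top",0,0,.054,T(248,492)),("top",.26,0,.078,T(222,108)),
("scene",.13,2*D,.024,S(436,190)),("scene",.13,D,.024,S(390,245)),("scene",.13,-D,.024,S(225,315)),("scene",.13,-2*D,.024,S(130,316)),("scene",0,0,.054,S(188,98)),("scene",.26,0,.078,S(458,385)),
("top",.13,0,.1315,T(238,298))]
def pt(x,r,a,z): return [x[0]+r*np.cos(a+x[2]),x[1]+r*np.sin(a+x[2]),z]
f=lambda x:np.ravel([np.subtract(w2pix(n,pt(x,r,a,z)),p) for n,r,a,z,p in O])
s=least_squares(f,[.518,-.032,.04],x_scale=[.1,.1,.1],loss="soft_l1");print(s.x,np.round(s.fun if 0 else f(s.x).reshape(-1,2),1).tolist())
x=s.x
print("ring",pt(x,.13,0,.1),"next",pt(x,.13,D,.1),"lens next",pt(x,.26,D,.078))
print("ring crown top px", w2pix("scene",pt(x,.13,0,.1315)),"obs",S(325,108))
E
```

```text
[ 0.51751889 -0.0327885   0.05033865] [[-0.1, 0.3], [-0.2, 0.1], [-0.3, 0.1], [-0.0, 0.2], [0.1, 0.5], [0.1, 0.4], [-0.2, 0.6], [-0.1, 0.6], [0.2, 0.3], [0.0, 0.4], [0.3, -0.7], [0.3, -0.2], [0.9, -0.7]]
ring [np.float64(0.6473542124236071), np.float64(-0.026247242277799315), 0.1] next [np.float64(0.6372869408994953), np.float64(0.017764568199572582), 0.1] lens next [np.float64(0.7570549954418291), np.float64(0.06831764042218384), 0.078]
ring crown top px (np.float64(236.0713568093184), np.float64(199.67438818078307)) obs (238.76666666666665, 197.6)
```

The fit residuals are under 1 px. The tool will come in along the arm tilted 40° below horizontal, jaws shut, with tool y in the vertical plane.

```bash
cat >> h.py <<'E'
from scipy.spatial.transform import Rotation as Ro
PIV=np.array([.5175,-.0328]); A0=.0503; C=np.radians
def pose(boom=0,back=0,drop=0,lift=0,tilt=40,reach=10,side=0,half=14.5):
    a=A0+boom; e=np.array([np.cos(a),np.sin(a),0]); z=np.array([0,0,1.]); t=C(tilt)
    d=np.cos(t)*e-np.sin(t)*z; n=np.sin(t)*e+np.cos(t)*z; x=np.cross(n,d)
    bar=np.r_[PIV,0]+.13*e+z*(.1315+lift/1e3)
    return bar-(3.5+half)/1e3*n+(reach-back)/1e3*d-drop/1e3*z+side/1e3*x, np.c_[x,n,d]
def rel(p,R):
    s=manip.sense(); R0=Ro.from_euler("xyz",s["tool_rot"]).as_matrix()
    print("slide",np.round(R0.T@(p-s["ee_pos"])*1e3,1).tolist(),"turn",np.round(np.degrees(Ro.from_matrix(R0.T@R).as_rotvec()),1).tolist())
def st():
    s=manip.sense(); print({k:np.round(s[k],4).tolist() for k in("t","joints","ee_pos","tool_rot","contact_force","wrist_torque","finger_gap")})
E
python3 - <<'E'
from h import *
p,R=pose(back=90,drop=8); print(p)
a=A0; Rd=np.c_[[-np.sin(a),np.cos(a),0],[np.cos(a),np.sin(a),0],[0,0,-1]]
rel(np.array([.50,-.035,.33]),Rd)
rel(p,R)
E
```

```text
[ 0.57457399 -0.02992675  0.16113421]
slide [469.5, -449.3, -90.9] turn [-0.1, -0.0, -76.4]
slide [542.5, -432.8, 78.0] turn [-42.3, 33.2, -71.2]
```

```bash
python3 -m creep '{"slide":[[20,-20,-30],[50,-50,-60],[85,-80,-90],[120,-110,-90],[155,-145,-90],[190,-180,-90],[225,-215,-90],[260,-250,-90]],"turn":[[0,0,-4],[0,0,-9],[0,0,-14],[0,0,-20],[0,0,-26],[0,0,-32],[0,0,-38],[0,0,-44]],"gripper":[0,0,0,0,0,0,0,0]}' 20; python3 - <<'E'
from h import *
st(); a=A0; Rd=np.c_[[-np.sin(a),np.cos(a),0],[np.cos(a),np.sin(a),0],[0,0,-1]]
rel(np.array([.50,-.035,.33]),Rd)
E
```

```text
t: 0.9
ee_pos: [0.3561, -0.2836, 0.3288]
tool_rot: [-3.141, -0.0, 1.06]
contact_force: [2.4, -1.7, 0.2]
finger_gap: 0.0003
{'t': 0.9, 'joints': [0.9769, -0.0619, -0.3812, 1.7154, -0.0235, 1.4848, 0.0876], 'ee_pos': [0.3561, -0.2836, 0.3288], 'tool_rot': [-3.1405, -0.0005, 1.0599], 'contact_force': [2.3903, -1.7356, 0.1733], 'wrist_torque': [-0.0124, -0.0348, -0.0225], 'finger_gap': 0.0003}
slide [287.2, 4.0, -1.1] turn [-0.1, -0.0, -32.2]
```

```bash
python3 -m creep '{"slide":[[35,0,0],[75,1,0],[115,2,0],[155,2,0],[195,3,0],[235,4,0],[270,4,0],[287,4,0]],"turn":[[0,0,-4],[0,0,-8],[0,0,-12],[0,0,-17],[0,0,-22],[0,0,-27],[0,0,-31],[0,0,-32]],"gripper":[0,0,0,0,0,0,0,0]}'; python3 - <<'E'
from h import *
st(); p,R=pose(back=90,drop=8); rel(p,R)
cv2.imwrite("pics/scene1.png",manip.snapshot("scene"))
E
```

```text
t: 1.7
ee_pos: [0.5006, -0.032, 0.3287]
tool_rot: [-3.141, -0.002, 1.624]
contact_force: [-0.7, 0.5, 0.5]
finger_gap: 0.0001
{'t': 1.7, 'joints': [0.6527, 0.0711, -0.707, 1.6001, 0.0443, 1.4882, -0.0033], 'ee_pos': [0.5006, -0.032, 0.3287], 'tool_rot': [-3.1408, -0.002, 1.6243], 'contact_force': [-0.7083, 0.4705, 0.4514], 'wrist_torque': [-0.0282, -0.0023, -0.024], 'finger_gap': 0.0001}
slide [-2.2, 74.1, 167.5] turn [-50.0, -0.2, 0.1]
```

```bash
python3 -m creep '{"slide":[[0,5,10],[0,15,35],[-1,25,60],[-1,36,85],[-1,48,110],[-2,60,135],[-2,70,158],[-2,74,167]],"turn":[[-7,0,0],[-14,0,0],[-21,0,0],[-28,0,0],[-35,0,0],[-42,0,0],[-48,0,0],[-50,0,0]],"gripper":[0,0,0,0,0,0,0,0]}'; python3 - <<'E'
from h import *
st(); p,R=pose(back=90,drop=8); rel(p,R)
w=manip.snapshot("wrist");s=manip.snapshot("scene");cv2.imwrite("pics/w2.png",w);cv2.imwrite("pics/scene2.png",s)
s=cv2.resize(s[120:270,130:330],None,fx=2.56,fy=2.56,interpolation=2)
cv2.imwrite("pics/v2.png",cv2.convertScaleAbs(np.hstack([cv2.resize(w,(288*1,216)) if 0 else cv2.resize(w[:,56:456],(288,276)),cv2.resize(s,(512,384))[:276] if 0 else cv2.resize(s,(368,276))]),alpha=1.4,beta=10))
E
```

```text
t: 2.55
ee_pos: [0.5716, -0.0199, 0.185]
tool_rot: [2.318, -0.028, 1.65]
contact_force: [0.4, 1.8, 0.9]
finger_gap: 0.0
{'t': 2.55, 'joints': [0.3534, -0.1396, -0.3314, 2.3384, -0.8469, 0.1684, 0.8569], 'ee_pos': [0.5716, -0.0199, 0.185], 'tool_rot': [2.3182, -0.0278, 1.6497], 'contact_force': [0.3576, 1.8035, 0.911], 'wrist_torque': [-0.0367, 0.6733, 0.0953], 'finger_gap': 0.0}
slide [-10.9, -15.8, 17.7] turn [-2.8, -2.3, -0.1]
```

View pics/v2.png

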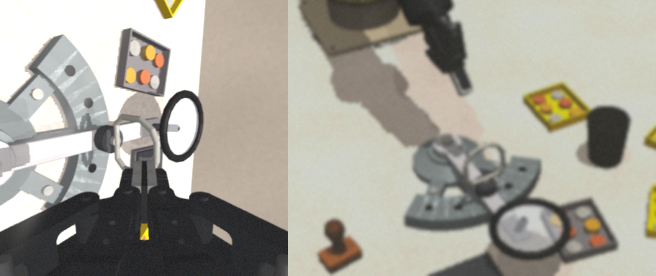

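```bash
python3 - <<'E'
from h import *
for t in (45,42):
  p,R=pose(back=50,drop=8,tilt=t); rel(p,R)
E
```

```text
slide [-14.5, -11.1, 55.9] turn [2.1, -2.5, 0.0]
slide [-14.6, -13.2, 56.8] turn [-0.9, -2.5, -0.0]
```

```bash
python3 -m creep '{"slide":[[-2,-1,6],[-5,-3,16],[-8,-6,28],[-11,-8,40],[-13,-10,50],[-15,-11,56],[-15,-11,56],[-15,-11,56]],"turn":[[0,0,0],[1,-1,0],[2,-2,0],[2,-2.5,0],[2,-2.5,0],[2,-2.5,0],[2,-2.5,0],[2,-2.5,0]],"gripper":[0,0,0,0,0,0,0,0]}'; python3 - <<'E'
from h import *
st()
for b in(50,0): p,R=pose(back=b,drop=8,tilt=45); rel(p,R)
w=manip.snapshot("wrist");cv2.imwrite("pics/w3.png",w);cv2.imwrite("pics/scene3.png",manip.snapshot("scene"))
E
```

```text
t: 3.45
ee_pos: [0.6067, -0.0311, 0.143]
tool_rot: [2.359, -0.002, 1.62]
contact_force: [-0.9, -0.5, -0.1]
finger_gap: -0.0001
{'t': 3.45, 'joints': [0.2944, 0.0256, -0.3009, 2.2732, -0.3986, 0.0679, 0.4327], 'ee_pos': [0.6067, -0.0311, 0.143], 'tool_rot': [2.3595, -0.0017, 1.6205], 'contact_force': [-0.9064, -0.5281, -0.1033], 'wrist_torque': [-0.002, 0.7164, 0.013], 'finger_gap': -0.0001}
slide [2.7, -3.0, 2.7] turn [-0.2, -0.0, -0.1]
slide [2.7, -2.8, 52.7] turn [-0.2, -0.0, -0.1]
```

```bash
python3 - <<'E'
from h import *
for b in(30,0): p,R=pose(back=b,drop=9,tilt=50,reach=15); rel(p,R)
E
```

```text
slide [2.0, -2.3, 26.9] turn [4.8, -0.1, -0.0]
slide [2.0, -4.9, 56.8] turn [4.8, -0.1, -0.0]
```

```bash
python3 -m creep '{"slide":[[1,-1,3],[2,-2,9],[2,-2,16],[2,-2,23],[2,-2,27],[2,-2,27]],"turn":[[1,0,0],[3,0,0],[4.8,0,0],[4.8,0,0],[4.8,0,0],[4.8,0,0]],"gripper":[0,0,0,0,0,0]}'; python3 - <<'E'
from h import *
st()
for b in(30,0): p,R=pose(back=b,drop=9,tilt=50,reach=15); rel(p,R)
w=manip.snapshot("wrist");s=manip.snapshot("scene");cv2.imwrite("pics/w4.png",w);cv2.imwrite("pics/scene4.png",s)
s=cv2.resize(s[150:260,190:290],(365,400),interpolation=2);w=cv2.resize(w[60:340,120:400],(400,400))
cv2.imwrite("pics/v4.png",cv2.convertScaleAbs(np.hstack([w,s]),alpha=1.4,beta=10))
E
```

```text
t: 4.15
ee_pos: [0.624, -0.0278, 0.1219]
tool_rot: [2.443, -0.002, 1.621]
contact_force: [0.7, -0.3, -0.7]
finger_gap: -0.0001
{'t': 4.15, 'joints': [0.15, 0.1028, -0.1715, 2.1959, -0.047, 0.1468, 0.0793], 'ee_pos': [0.624, -0.0278, 0.1219], 'tool_rot': [2.4434, -0.0017, 1.6209], 'contact_force': [0.6853, -0.3076, -0.6534], 'wrist_torque': [-0.0376, 0.7033, -0.0067], 'finger_gap': -0.0001}
slide [0.4, 0.3, -0.4] turn [0.0, -0.1, -0.1]
slide [0.3, 0.3, 29.6] turn [0.0, -0.1, -0.1]
```

View pics/v4.png

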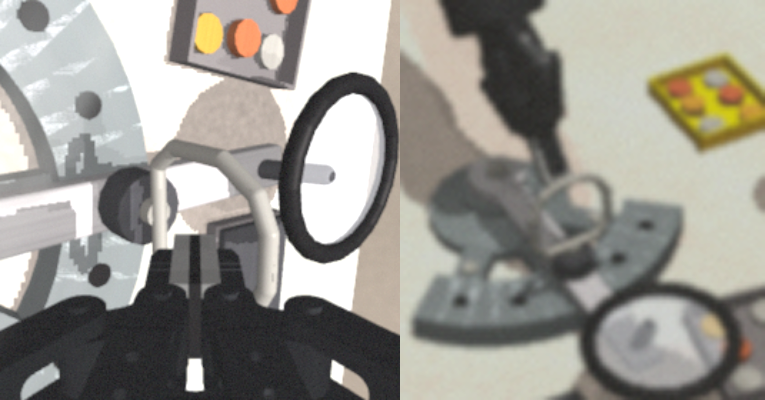

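The wrist view shows the fingertip (about 195,240) heading between the ring's lower bar (155,215) and its crown (268,260), with clearance all round. I'll go in.

```bash
python3 -m creep '{"slide":[[0,0,3],[0,0,9],[0,0,15],[0,0,22],[0,0,28],[0,0,30],[0,0,30]],"turn":[[0,0,0],[0,0,0],[0,0,0],[0,0,0],[0,0,0],[0,0,0],[0,0,0]],"gripper":[0,0,0,0,0,0,0]}'; python3 - <<'E'
from h import *
st()
for l in(0,9,18): p,R=pose(drop=9-l,tilt=50,reach=15); rel(p,R)
w=manip.snapshot("wrist");s=manip.snapshot("scene");cv2.imwrite("pics/w5.png",w);cv2.imwrite("pics/scene5.png",s)
s=cv2.resize(s[150:260,190:290],(365,400),interpolation=2);w=cv2.resize(w[60:340,120:400],(400,400))
cv2.imwrite("pics/v5.png",cv2.convertScaleAbs(np.hstack([w,s]),alpha=1.4,beta=10))
E
```

```text
t: 4.95
ee_pos: [0.6431, -0.0265, 0.0987]
tool_rot: [2.444, -0.002, 1.621]
contact_force: [-0.2, 0.1, -0.4]
finger_gap: -0.0001
{'t': 4.95, 'joints': [0.1065, 0.1817, -0.1319, 2.1671, -0.0067, 0.0971, 0.0419], 'ee_pos': [0.6431, -0.0265, 0.0987], 'tool_rot': [2.444, -0.0017, 1.6214], 'contact_force': [-0.1737, 0.068, -0.4107], 'wrist_torque': [-0.0103, 0.6861, -0.0071], 'finger_gap': -0.0001}
slide [0.1, 0.5, -0.5] turn [-0.0, -0.1, -0.0]
slide [0.1, 6.3, -7.4] turn [-0.0, -0.1, -0.0]
slide [0.1, 12.1, -14.3] turn [-0.0, -0.1, -0.0]
```

View pics/v5.png

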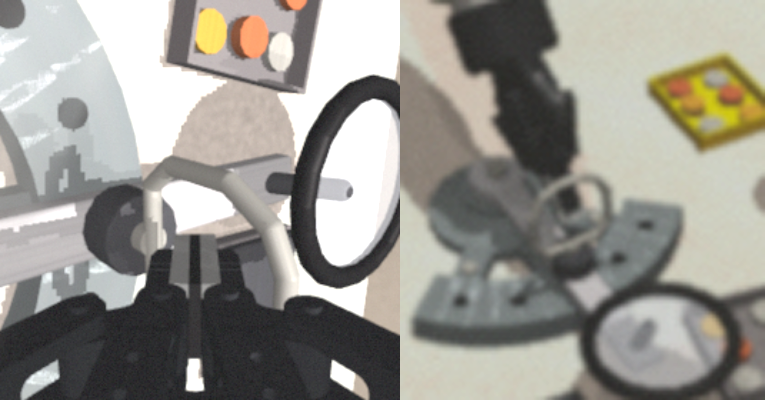

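The scene view shows the fingertip inside the ring opening, with no contact force. I'll lift in steps.

```bash
python3 -m creep '{"slide":[[0,1.3,-1.5],[0,3.2,-3.8],[0,5.2,-6.1],[0,6.5,-7.7],[0,7.7,-9.2]],"turn":[[0,0,0],[0,0,0],[0,0,0],[0,0,0],[0,0,0]],"gripper":[0,0,0,0,0]}'; python3 -c "from h import *;st()"; python3 -m creep '{"slide":[[0,1.3,-1.5],[0,2.6,-3],[0,3.8,-4.5]],"turn":[[0,0,0],[0,0,0],[0,0,0]],"gripper":[0,0,0]}'; python3 -c "from h import *;st()"
```

```text
t: 5.55
ee_pos: [0.6428, -0.0267, 0.1114]
tool_rot: [2.444, -0.002, 1.621]
contact_force: [-0.7, 0.5, -2.4]
finger_gap: -0.0
{'t': 5.55, 'joints': [0.1162, 0.1582, -0.1411, 2.1602, -0.0135, 0.1272, 0.0473], 'ee_pos': [0.6428, -0.0267, 0.1114], 'tool_rot': [2.4437, -0.0016, 1.6211], 'contact_force': [-0.749, 0.4701, -2.4045], 'wrist_torque': [-0.047, 1.1463, 0.0386], 'finger_gap': -0.0}
t: 5.85
ee_pos: [0.6415, -0.0268, 0.1157]
tool_rot: [2.447, -0.002, 1.621]
contact_force: [-2.3, -0.7, -7.3]
finger_gap: -0.0001
{'t': 5.85, 'joints': [0.1201, 0.1482, -0.1447, 2.1579, -0.0172, 0.143, 0.0504], 'ee_pos': [0.6415, -0.0268, 0.1157], 'tool_rot': [2.4473, -0.0018, 1.621], 'contact_force': [-2.3012, -0.6847, -7.2683], 'wrist_torque': [-0.1334, 2.1074, -0.003], 'finger_gap': -0.0001}
```

```bash
python3 -m creep '{"slide":[[0,1.9,-2.3],[0,3.9,-4.6],[0,5.8,-6.9],[0,7.7,-9.2],[0,9.6,-11.5],[0,11.6,-13.8],[0,12.5,-15],[0,12.5,-15]],"turn":[[0,0,0],[0,0,0],[0,0,0],[0,0,0],[0,0,0],[0,0,0],[0,0,0],[0,0,0]],"gripper":[0,0,0,0,0,0,0,0]}'; python3 - <<'E'
from h import *
st()
w=manip.snapshot("wrist");s=manip.snapshot("scene");cv2.imwrite("pics/w6.png",w);cv2.imwrite("pics/scene6.png",s)
s=cv2.resize(s[150:260,190:290],(365,400),interpolation=2);w=cv2.resize(w[60:340,120:400],(400,400))
cv2.imwrite("pics/v6.png",cv2.convertScaleAbs(np.hstack([w,s]),alpha=1.4,beta=10))
E
```

```text
t: 6.65
ee_pos: [0.6406, -0.0268, 0.1345]
tool_rot: [2.449, -0.002, 1.621]
contact_force: [-4.4, -0.6, -9.2]
finger_gap: -0.0001
{'t': 6.65, 'joints': [0.13, 0.1145, -0.1536, 2.1451, -0.0298, 0.1916, 0.0605], 'ee_pos': [0.6406, -0.0268, 0.1345], 'tool_rot': [2.4494, -0.0019, 1.6211], 'contact_force': [-4.3553, -0.5714, -9.2145], 'wrist_torque': [-0.1847, 2.8212, 0.0159], 'finger_gap': -0.0001}
```

View pics/v6.png

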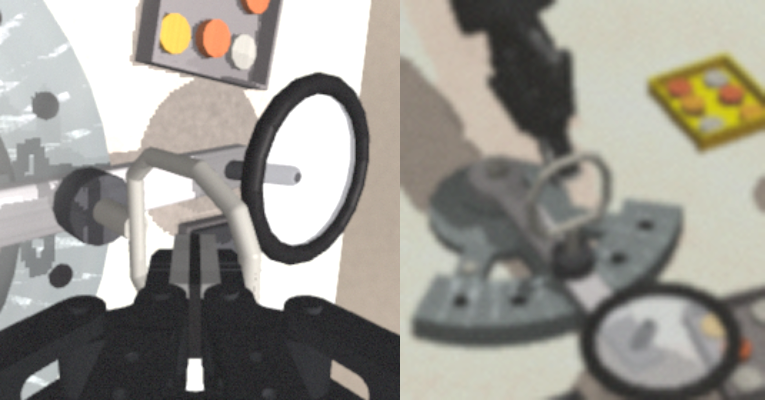

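The ring is up about 18 to 19 mm, with the pin stem showing above the bush and 9.2 N on the tool. Next is the swing arc.

```bash
cat >> h.py <<'E'
def arc(angs,dz=0):
    s=manip.sense(); R0=Ro.from_euler("xyz",s["tool_rot"]).as_matrix(); p=np.array(s["ee_pos"]); P=np.r_[PIV,0]
    for g in angs:
        Q=Ro.from_euler("z",g,degrees=True).as_matrix(); q=P+Q@(p-P)+[0,0,dz/1e3]
        print(g,np.round(R0.T@(q-p)*1e3,1).tolist(),np.round(np.degrees(Ro.from_matrix(R0.T@Q@R0).as_rotvec()),1).tolist())
E
python3 -c "from h import *;arc([1,2.5,4,6,8,9,10])"
```

```text
1 [2.2, -0.0, -0.0] [0.0, 0.6, -0.8]
2.5 [5.4, -0.1, -0.1] [0.0, 1.6, -1.9]
4 [8.6, -0.2, -0.2] [0.0, 2.6, -3.1]
6 [12.9, -0.5, -0.4] [0.0, 3.8, -4.6]
8 [17.2, -0.9, -0.7] [0.0, 5.1, -6.2]
9 [19.3, -1.2, -0.9] [0.0, 5.7, -6.9]
10 [21.4, -1.4, -1.1] [0.0, 6.4, -7.7]
```

```bash
python3 -m creep '{"slide":[[2.2,0,0],[5.4,-0.1,-0.1],[8.6,-0.2,-0.2],[12.9,-0.5,-0.4],[17.2,-0.9,-0.7],[19.3,-1.2,-0.9],[21.4,-1.4,-1.1],[21.4,-1.4,-1.1]],"turn":[[0,0.6,-0.8],[0,1.6,-1.9],[0,2.6,-3.1],[0,3.8,-4.6],[0,5.1,-6.2],[0,5.7,-6.9],[0,6.4,-7.7],[0,6.4,-7.7]],"gripper":[0,0,0,0,0,0,0,0]}'; python3 - <<'E'
from h import *
st(); s=manip.sense(); print("tool az",np.degrees(np.arctan2(s["ee_pos"][1]-PIV[1],s["ee_pos"][0]-PIV[0])-A0))
a=manip.snapshot("top");b=cv2.imread("pics/top0.png");cv2.imwrite("pics/top7.png",a)
# lens rim: dark ring; score model over boom angle
def boom(im):
    g=cv2.GaussianBlur(cv2.cvtColor(im,cv2.COLOR_BGR2GRAY),(0,0),.8).astype(np.float32); best=[]
    t=np.linspace(0,2*np.pi,90)
    for d in np.arange(-30,30,.1):
        al=A0+C(d); c=np.r_[PIV,.078]+.26*np.r_[np.cos(al),np.sin(al),0]
        q=[w2pix("top",c+.053*np.r_[np.cos(k),np.sin(k),0]) for k in t]; q=np.float32(q)
        best.append((cv2.remap(g,q[:,:1],q[:,1:],1).mean(),d))
    return min(best)
print(boom(b),boom(a))
E
python3 -c "from h import *;arc([1,2.5,4,6,8,9,10])"
```

```text
t: 7.55
ee_pos: [0.6374, -0.0062, 0.134]
tool_rot: [2.45, -0.002, 1.795]
contact_force: [-3.6, -0.4, -9.5]
finger_gap: 0.0001
{'t': 7.55, 'joints': [0.4384, 0.1439, -0.4364, 2.1227, -0.4424, 0.2368, 0.6472], 'ee_pos': [0.6374, -0.0062, 0.134], 'tool_rot': [2.4499, -0.0023, 1.7954], 'contact_force': [-3.6319, -0.401, -9.516], 'wrist_torque': [-0.6041, 2.7218, 0.0828], 'finger_gap': 0.0001}
tool az 9.650975729475118
1 [2.1, -0.0, -0.0] [0.0, 0.6, -0.8]
2.5 [5.4, -0.1, -0.0] [0.0, 1.6, -1.9]
4 [8.6, -0.2, -0.1] [0.0, 2.6, -3.1]
6 [12.8, -0.5, -0.4] [0.0, 3.8, -4.6]
8 [17.1, -0.9, -0.7] [0.0, 5.1, -6.2]
9 [19.2, -1.1, -0.9] [0.0, 5.7, -6.9]
10 [21.3, -1.4, -1.1] [0.0, 6.4, -7.7]Traceback (most recent call last):
  File "<stdin>", line 13, in <module>
  File "<stdin>", line 10, in boom
  File "h.py", line 9, in w2pix
    c,V,f=cam(n); q=V[:3,:3]@np.array(p)+V[:3,3]; return c["cx"]-f*q[0]/q[2], c["cy"]+f*q[1]/q[2]
          ~~~^^^
  File "h.py", line 4, in cam
    c=manip.calibration(n); V=np.array(c["view"]); f=192/np.tan(np.radians(c["vfov"])/2); return c,V,f
ValueError: time passes only in moves, steps and waits
```

```bash
sed -i 's/^def cam/from functools import lru_cache\n@lru_cache(None)\ndef cam/' h.py; cat >> h.py <<'E'
def boom(im):
    g=cv2.GaussianBlur(cv2.cvtColor(im,cv2.COLOR_BGR2GRAY),(0,0),.8).astype(np.float32); D=np.arange(-30,30,.1)
    t=np.linspace(0,2*np.pi,90); sc=[]
    for d in D:
        al=A0+C(d); c=np.r_[PIV,.078]+.26*np.r_[np.cos(al),np.sin(al),0]
        q=np.float32([w2pix("top",c+.053*np.r_[np.cos(k),np.sin(k),0]) for k in t])
        sc.append(cv2.remap(g,q[:,:1],q[:,1:],1).mean())
    sc=np.array(sc); i=sc.argmin(); w=slice(max(i-12,0),i+13); k=np.polyfit(D[w],sc[w],2)
    print("boom deg",round(D[i],1),round(-k[1]/2/k[0],2),"score",round(sc[i],1))
E
python3 -c "
from h import *
boom(cv2.imread('pics/top0.png'));boom(cv2.imread('pics/top7.png'))"
```

```text
boom deg -0.2 -0.16 score 45.5
boom deg 9.8 9.83 score 48.3
```

The boom follows the finger: about 9.9° by the top camera. I'll continue by 9°.

```bash
python3 -m creep '{"slide":[[2.1,0,0],[5.4,-0.1,0],[8.6,-0.2,-0.1],[12.8,-0.5,-0.4],[17.1,-0.9,-0.7],[19.2,-1.1,-0.9],[19.2,-1.1,-0.9],[19.2,-1.1,-0.9]],"turn":[[0,0.6,-0.8],[0,1.6,-1.9],[0,2.6,-3.1],[0,3.8,-4.6],[0,5.1,-6.2],[0,5.7,-6.9],[0,5.7,-6.9],[0,5.7,-6.9]],"gripper":[0,0,0,0,0,0,0,0]}'; python3 - <<'E'
from h import *
st(); s=manip.sense(); print("tool az",np.degrees(np.arctan2(s["ee_pos"][1]-PIV[1],s["ee_pos"][0]-PIV[0])-A0))
a=manip.snapshot("top");cv2.imwrite("pics/top8.png",a);boom(a)
arc([.5,1,1.5])
E
```

```text
t: 8.4
ee_pos: [0.6318, 0.0117, 0.134]
tool_rot: [2.45, -0.001, 1.95]
contact_force: [-3.7, -2.1, -9.1]
finger_gap: -0.0
{'t': 8.4, 'joints': [0.5978, 0.1729, -0.5752, 2.1025, -0.6281, 0.3134, 0.983], 'ee_pos': [0.6318, 0.0117, 0.134], 'tool_rot': [2.4497, -0.0014, 1.9496], 'contact_force': [-3.7172, -2.0547, -9.1465], 'wrist_torque': [-1.2194, 2.6554, -0.0721], 'finger_gap': -0.0}
tool az 18.41406407055149
boom deg 18.6 18.52 score 48.9
0.5 [1.1, 0.0, 0.0] [0.0, 0.3, -0.4]
1 [2.1, -0.0, -0.0] [0.0, 0.6, -0.8]
1.5 [3.2, -0.0, -0.0] [0.0, 1.0, -1.2]
```

```bash
python3 -m creep '{"slide":[[1.1,0,0],[2.1,0,0],[3,0,0],[3,0,0],[3,0,0]],"turn":[[0,0.3,-0.4],[0,0.6,-0.8],[0,0.9,-1.1],[0,0.9,-1.1],[0,0.9,-1.1]],"gripper":[0,0,0,0,0]}'; python3 - <<'E'
from h import *
s=manip.sense(); print("tool az",np.degrees(np.arctan2(s["ee_pos"][1]-PIV[1],s["ee_pos"][0]-PIV[0])-A0))
for i in range(2): a=manip.snapshot("top");boom(a)
cv2.imwrite("pics/top9.png",a)
E
```

```text
t: 8.95
ee_pos: [0.6307, 0.0142, 0.1339]
tool_rot: [2.45, -0.001, 1.974]
contact_force: [-5.3, -3.1, -9.4]
finger_gap: 0.0001
tool az 19.691248558879234
boom deg 19.8 19.82 score 49.1
boom deg 19.9 19.83 score 49.2
```

The boom is at about 20.0° relative to the start. I'll lower to drop the pin.

```bash
python3 -m creep '{"slide":[[0,-1.3,1.5],[0,-3.2,3.8],[0,-5.1,6.1],[0,-7,8.4],[0,-7.7,9.2]],"turn":[[0,0,0],[0,0,0],[0,0,0],[0,0,0],[0,0,0]],"gripper":[0,0,0,0,0]}'; python3 -m creep '{"slide":[[0,-1.3,1.5],[0,-3.2,3.8],[0,-5.1,6.1],[0,-7,8.4],[0,-9,10.7],[0,-10.2,12.2],[0,-10.2,12.2]],"turn":[[0,0,0],[0,0,0],[0,0,0],[0,0,0],[0,0,0],[0,0,0],[0,0,0]],"gripper":[0,0,0,0,0,0,0]}';python3 - <<'E'
from h import *
s=manip.sense(); print("tool az",np.degrees(np.arctan2(s["ee_pos"][1]-PIV[1],s["ee_pos"][0]-PIV[0])-A0))
boom(manip.snapshot("top"))
w=manip.snapshot("wrist");s=manip.snapshot("scene");cv2.imwrite("pics/w10.png",w);cv2.imwrite("pics/scene10.png",s)
s=cv2.resize(s[150:260,190:290],(365,400),interpolation=2);w=cv2.resize(w[60:340,120:400],(400,400))
cv2.imwrite("pics/v10.png",cv2.convertScaleAbs(np.hstack([w,s]),alpha=1.4,beta=10))
E
```

```text
t: 9.55
ee_pos: [0.6308, 0.0142, 0.1219]
tool_rot: [2.45, -0.0, 1.974]
contact_force: [-7.0, -2.9, -7.9]
finger_gap: 0.0
t: 10.25
ee_pos: [0.6317, 0.0142, 0.107]
tool_rot: [2.448, 0.001, 1.973]
contact_force: [-0.5, -0.2, -0.7]
finger_gap: -0.0001
tool az 19.506617708193325
boom deg 19.9 19.83 score 49.3
```

View pics/v10.png

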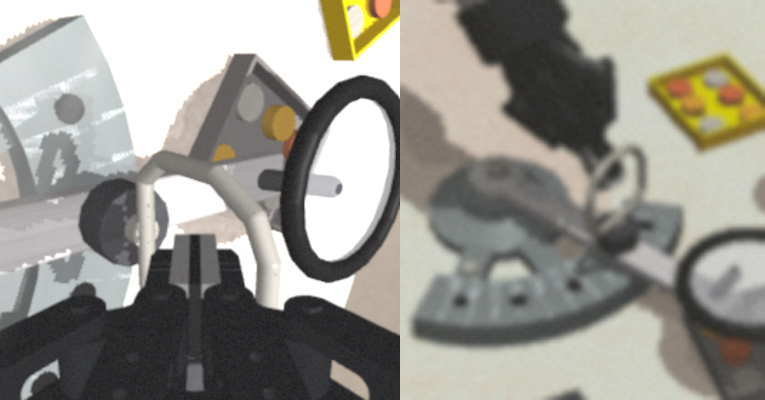

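The force stayed at 8 N down to z=0.122, which is already below the band-riding height, and then fell to zero. So the pin is in the hole and the ring is free. I'll withdraw.

```bash
python3 -m creep '{"slide":[[0,-1,1],[0,-1.3,-2],[0,-1.3,-9],[0,-1.3,-18],[0,-1.3,-28],[0,-1.3,-40],[0,-1.3,-52],[0,-1.3,-60]],"turn":[[0,0,0],[0,0,0],[0,0,0],[0,0,0],[0,0,0],[0,0,0],[0,0,0],[0,0,0]],"gripper":[0,0,0,0,0,0,0,0]}'; python3 -m creep '{"slide":[[0,0,-20],[0,0,-45],[0,0,-70],[0,0,-90],[0,0,-90],[0,0,-90],[0,0,-90]],"turn":[[0,0,0],[0,0,0],[0,0,0],[0,0,0],[0,0,0],[0,0,0],[0,0,0]],"gripper":[0,0,0,0,0,0,0]}';python3 - <<'E'
from h import *
st();t=manip.snapshot("top");boom(t);s=manip.snapshot("scene");cv2.imwrite("pics/top11.png",t);cv2.imwrite("pics/scene11.png",s)
D=np.radians(20)
for l in(0,.012): 
  a=A0+D; print([np.round(w2pix("scene",np.r_[PIV,0]+.13*np.r_[np.cos(a),np.sin(a),0]+[0,0,z+l]),1).tolist() for z in(.135,.0685)])
t=cv2.resize(t[110:270,180:380],(400,320),interpolation=2);s=cv2.resize(s[150:290,150:325],(400,320),interpolation=2)
cv2.imwrite("pics/v11.png",cv2.convertScaleAbs(np.hstack([t,s]),alpha=1.4,beta=10))
E
```

```text
t: 11.2
ee_pos: [0.5946, -0.0018, 0.1532]
tool_rot: [2.448, 0.002, 1.973]
contact_force: [0.0, 0.9, 0.7]
finger_gap: 0.0001
t: 11.9
ee_pos: [0.5415, -0.0238, 0.2217]
tool_rot: [2.449, 0.001, 1.973]
contact_force: [0.3, 0.1, -0.1]
finger_gap: 0.0004
{'t': 11.9, 'joints': [0.806, -0.1697, -0.5713, 2.188, -0.8248, 0.662, 1.1739], 'ee_pos': [0.5415, -0.0238, 0.2217], 'tool_rot': [2.4488, 0.001, 1.9733], 'contact_force': [0.3067, 0.0615, -0.0967], 'wrist_torque': [-0.2536, 0.6417, -0.0517], 'finger_gap': 0.0004}
boom deg 19.9 19.83 score 48.7
[[248.9, 191.6], [249.3, 209.7]]
[[248.8, 188.2], [249.2, 206.5]]
```

View pics/v11.png

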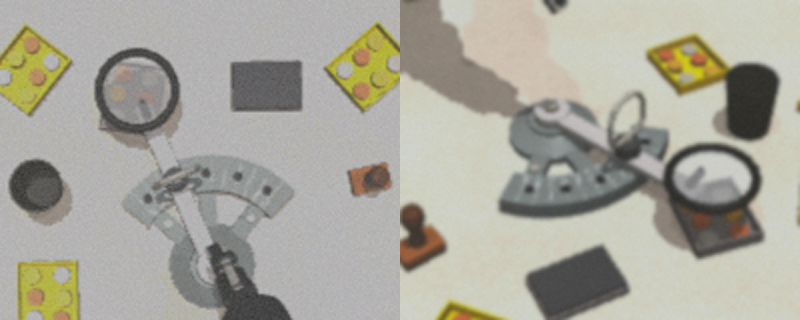

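The ring crown in the scene view is at row 190.3. It should be about 191.6 with the pin home and 188.2 with it riding, and the start picture had the same -1 px bias, so the pin is home. The lens is over the tray and the tool is clear.

```bash
python3 -c "
from h import *
print(manip.hand_in())"
```

```text
the job is handed in; nothing more can be done
None
```

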